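Hold the lid press shut on a small preserve jar

ROBOT

A 6-joint arm with a two-finger parallel gripper is mounted at the origin on the work surface. World frame = base frame: x ahead of the robot, y to its left, z up, the work surface at z = 0. Lengths are in m, angles in degrees, forces in N, time in s.
With the tool pointing down it reaches from about 0.35 to 0.875 m from the base axis. Payload 4.2 kg.
Tool frame: the origin (TCP) lies between the finger pads; the fingertips stand 14 mm ahead of it and the grasp point (between the pads) lies 5 mm behind it; z points along the fingers, y is the line along which they close (so a half turn about z gives the same grasp; the last joint's range is limited). The gripper opens to 87 mm and grips with 3 to 60 N. Pads are 19 mm wide; open, the fingers measure 117 mm over their backs; the gripper's body (75 mm by 190 mm) begins 51 mm behind the grasp point.
Start: joints at [87.64, 22.042, 0.453, 0, -68.411, -14.817], TCP at [0.185, 0.597, 0.237] pointing down, gripper open.
Joint ranges: [-179.83, 179.83], [-69.29, 118.12], [-61.27, 80.66], [-181.25, 117.63], [-171.15, -9.14], [-177.46, 177.46]. Speed limits (degrees/s): [159.86, 159.86, 180, 180, 180, 180].

INTERFACE

Orientations are given as a 3x3 rotation matrix whose columns are the frame's x, y, z axes.
In Python, from station import * gives the robot as it stands. The module is installed in compiled form; this text tells all that it offers.
- The arm moves only by the tool play_rows, never from a script. Its argument "steps" is a list of rows, each an object of numbers: "ax", "ay", "az": the turn, a rotation vector about the tool's x, y, z in degrees; "dx", "dy", "dz": the shift along the tool's x, y, z in mm; "claw": the finger opening in mm, from 0 to 87. A call has 1 to 20 rows; each row shifts and turns the commanded pose from where the row before left it, along the tool's axes as they then stand; what a row does not reach is not made up. A row lasts 1/10 s, in which the tool goes at most 50 mm and 8.59 degrees, less where a joint would pass 70% of its speed; a pose out of reach is approached as far as the arm can. A call with a gripper value outside its range is refused whole. The fingers move at their own pace and stop on an object; the grip force is fixed at half the most. Time passes only in rows, so rows that do not move let the fingers close. It gives the time, the measured TCP pose, the force, the opening and the grip force at its end, in the units of the state.
- sense(): the state, without advancing time (a new reading comes with each control period).
- capture(name): name is "scene" or "top" or "wrist"; returns a dict with "frame" (480x640x3 uint8, blue, green, red), "range_z" (480x640 float32, m along the optical axis (not along the pixel's ray), 0 where there is no reading), "fx", "fy", "cx", "cy" (pixels), "k1" (the pictures are not rectified: a ray, as slopes to the right and down, at radius r is drawn at 1 + k1 r^2 times it, then the intrinsics apply), "xyz" and "rotation" of the camera in the world. Camera axes: x right, y down, z forward; pixel columns grow to the right and rows downward; lengths in m; the calibration is good to about 2 mm. A picture is of the moment at which its call begins.
- finish_job(): hands the job in; it is judged then, once.
The state is a dict: "time_s": time; "joints": joint angles; "joint_velocities": joint speeds; "effort": joint torques, N m; "tcp_pos": TCP position; "ee_rot": TCP orientation; "wrist_force": force on the tool from outside, world axes, zero at the start; "moment": the same for the moment, N m; "gripper_width": opening from 0.0 (shut) to 1.0 (fully open); "gripper_force": force on a finger pad.
Only numpy, scipy, OpenCV 4.12 (cv2) and the standard library are available. Lean on these libraries where they do the work, as an engineer would, in place of code of your own. Each camera call takes 0.05 s, during which the arm holds its last target. There are 200 camera calls.

TASK

Stand the small short jar upright on the round pedestal of the lid press, centred, and let go of it while the press arm is still up. Then bring the press arm down by its crossbar until the arm is level, so that its sprung pad bears on the jar's lid, and finish holding it there: the arm springs back up if let go, and the job ends with the robot still holding it level. Leave the other two jars standing where they are.

Things in the scene. Friction and masses are not known exactly. Their poses are not given: they have to be found in the camera images.
- small_jar: jar to be pressed: the shortest of three free-standing glass jars of yellow fruit with pale flat lids; round, 58 mm in diameter, 70 mm tall (lid: the top 14 mm, 60 mm across), 0.14 to 0.28 kg, standing on the table. Origin at the centre of its underside, z up
- tall_jar: a bystander: slim jar, 46 mm in diameter, 125 mm tall; origin at the centre of its underside
- wide_jar: a bystander: wide jar, 82 mm in diameter, 105 mm tall; origin at the centre of its underside
- press: the lid press, fixed: grey base plate 270 x 150 x 10 mm with a steel pedestal 46 mm across, flat top 30 mm above the table; two grey cheeks 145 mm tall (142 mm over both) carry the arm's hinge 140 mm from the pedestal along press +x. Origin on the table under the pedestal's axis; x from pedestal to hinge, away from the robot (yaw within 0.3 rad of world x), z up
- pedestal_top (a point): centre of the pedestal's flat top, 30 mm above the table; the jar's underside comes here. Axes as the press
- press_hinge (a point): middle of the press arm's hinge axis, 130 mm above the table, 140 mm from the pedestal's axis along the press's x; the hinge axis runs along the press's y
- press_bar: round black freely turning crossbar, 14 mm thick, along press y, at the arm's free end, 102 mm clear between the arm's two side bars. Origin at its middle, 215 mm from the hinge axis: arm up, 340 mm above the table and 47 mm from the hinge towards the pedestal; arm level, 130 mm high, 75 mm past the pedestal. Pinch it from above across press x and lead it along its arc; 2 N at first, 12 N at level
- press_pad: ball-ended black rubber pad, 28 mm across, on a sprung stem under the arm, 140 mm from the hinge: over the pedestal when the arm is level. Tip 45 mm below the arm's middle line; gives up to 30 mm at 600 N/m. Touches the lid of the jar on the pedestal 0.1 rad before level, bears about 9 N at level. Origin on the arm's middle line, not the tip
- press_arm (a joint): angle of the press arm in rad: 0 = up (77 degrees above level, where its spring holds it), growing as it comes down; 1.35 = level; hard stop at 1.45
Not all that is in view belongs to the job. What is shaped like the small_jar but pink, red or turquoise is not meant.

How it is judged (in metres and radians):
On the way:
1. the small jar stands upright and centred on the pedestal, let go, with the press arm still up (horizontal distance between small_jar and pedestal_top below 0.013 m and z of small_jar in the frame of pedestal_top between -0.004 and 0.004 m and angle between small_jar's own z axis and vertical below 0.08 rad and contact force between the fingers and small_jar below 0.1 N and value of joint press_arm below 0.3 rad), for 0.2 s.
At the end, for the whole second after the job is handed in: Robot holding the crossbar (over 2 N), arm level within 0.07 rad (joint 1.28 to 1.42), pad bearing on the small jar's lid with over 1.5 N; jar still, upright within 0.08 rad, its axis within 15 mm of the pedestal's (13 mm when let go), its underside within 4 mm of the pedestal top (value of joint press_arm between 1.28 and 1.42 rad and contact force between press_pad and small_jar above 1.5 N and contact force between any of the fingers, the arm and press_bar above 2 N and horizontal distance between small_jar and pedestal_top below 0.015 m and z of small_jar in the frame of pedestal_top between -0.004 and 0.004 m and angle between small_jar's own z axis and vertical below 0.08 rad and linear speed of small_jar below 0.02 m/s); the arm keeps its last pose, push and grip.
It fails at once if the tall jar or the wide jar is moved by more than 30 mm or tipped (distance of any of tall_jar, wide_jar from where it was at the start of the episode above 0.03 m or angle between any of tall_jar, wide_jar's own z axis and vertical above 0.4 rad).
It fails at once if the small jar is tipped over (angle between small_jar's own z axis and vertical above 0.8 rad).
It also fails if it takes over 64 s, if anything falls off the work surface, if the arm or the gripper's body presses on something with over 40 N, if the wrist force passes 120 N, or if a joint passes its speed limit or range.

## Working session

There is one attempt and no reset: what is moved stays moved. The work goes in short steps, Python scripts to look and compute and a tool call to move; the robot and the scene stay as the last step left them, time stands still between calls to the robot, and variables do not carry over. Pictures are saved under pics/ and viewed, at most 10 in all, crops included, and the job is handed in when it is done.

Besides the shell and the picture viewer there is one more tool, called after "Request:" as a command line: name --argument value ..., lists and objects as JSON in quotes. play_rows: Moves the arm, as the interface text tells. Its arguments: {"type":"object","properties":{"steps":{"type":"array"}},"required":["steps"]}

```bash
mkdir -p pics; cat > h.py <<'E'
import numpy as np, cv2, pickle
from station import *
def cap(n):
    c=capture(n); pickle.dump(c,open(f'{n}.pkl','wb')); return c
def pts(c,uv):
    """rays (world dir) for pixels"""
    K=np.array([[c['fx'],0,c['cx']],[0,c['fy'],c['cy']],[0,0,1.]])
    p=cv2.undistortPoints(np.array(uv,float).reshape(-1,1,2),K,np.array([c['k1'],0,0,0.])).reshape(-1,2)
    return np.c_[p,np.ones(len(p))]
def onplane(c,uv,z):
    d=pts(c,uv)@np.array(c['rotation']).T; o=np.array(c['xyz'])
    return o+d*((z-o[2])/d[:,2])[:,None]
def cloud(c):
    v,u=np.mgrid[0:480,0:640]; r=c['range_z'].ravel()
    d=pts(c,np.c_[u.ravel(),v.ravel()])*r[:,None]
    w=d@np.array(c['rotation']).T+np.array(c['xyz']); w[r==0]=np.nan
    return w.reshape(480,640,3)
E
python3 - <<'E'
from h import *
for n in('scene','top'):
    c=cap(n); cv2.imwrite(f'pics/{n}0.png',c['frame']); print(n,c['xyz'],c['rotation'],c['fx'],c['k1'])
s=sense(); print(s['time_s'],s['tcp_pos'],s['ee_rot'],s['wrist_force'])
E
```

```text
scene [ 1.12623166 -0.07944484  1.00085196] [[ 0.24635344  0.77846705 -0.57732057]
 [ 0.96914821 -0.20269944  0.14023085]
 [-0.00785746 -0.59405555 -0.80438565]] 547.7497237531582 -0.03231556343396942
top [0.42434924 0.04741942 1.18399279] [[-1.20214306e-02 -9.88002856e-01  1.53967015e-01]
 [-9.99926662e-01  1.21041992e-02 -3.99862216e-04]
 [-1.46858241e-03 -1.53960530e-01 -9.88075907e-01]] 561.8243703947807 -0.1798334235478558
0.1 [0.18440177 0.59665615 0.23556969] [[ 9.55354298e-01 -2.95462253e-01 -4.71074788e-04]
 [-2.95462607e-01 -9.55352402e-01 -1.90673971e-03]
 [ 1.13327178e-04  1.96079696e-03 -9.99998071e-01]] [ 0.3543134   1.06129834 -0.25512965]
```

View pics/scene0.png

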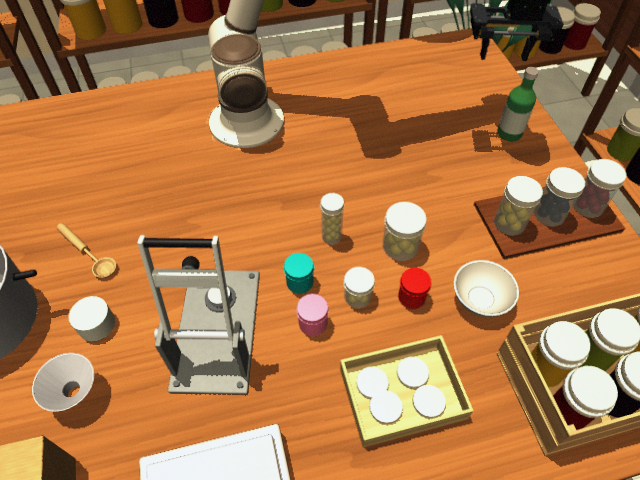

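View pics/top0.png

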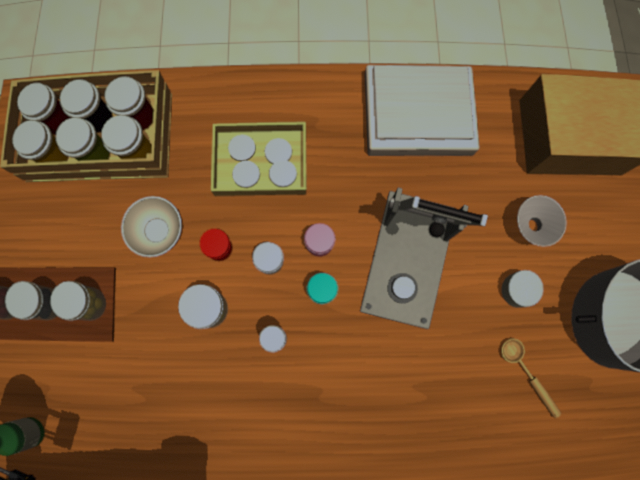

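Scene view: the small jar (pale lid, yellow fruit) is at scene (359,288), top (268,257). Things it could be taken for, by top pixel:
- red jar (215,244)
- pink jar (320,239)
- turquoise jar (322,288)
- tall jar (272,338)
- wide jar (201,306)
- white pot (525,289)
- loose lids (240-285,150-175)
- jars on the board (25,300)

The pedestal is at top (403,288).

```bash
python3 - <<'E'
from h import *
t=pickle.load(open('top.pkl','rb')); s=pickle.load(open('scene.pkl','rb'))
cv2.imwrite('pics/crop.png',cv2.resize(s['frame'][180:400,130:450],None,fx=2.4,fy=2.4,interpolation=cv2.INTER_CUBIC))
f=t['frame'].astype(int); W=cloud(t); hsv=cv2.cvtColor(t['frame'],cv2.COLOR_BGR2HSV)
def lid(u,v,z,R=30,name='',sat=70,val=130):
    m=((hsv[...,1]<sat)&(hsv[...,2]>val)).astype(np.uint8)
    n,l,st,cen=cv2.connectedComponentsWithStats(m); k=l[v,u]
    c=cv2.findContours((l==k).astype(np.uint8),0,1)[0][0]
    (x,y),r=cv2.minEnclosingCircle(c); e=cv2.fitEllipse(c)
    P=onplane(t,c.reshape(-1,2),z); d=P[:,:2]
    A=np.c_[2*d,np.ones(len(d))]; q=np.linalg.lstsq(A,(d**2).sum(1),rcond=None)[0]
    print(name,st[k],e[0],onplane(t,[e[0]],z)[0].round(4),'circ',q[:2].round(4),np.sqrt(q[2]+q[0]**2+q[1]**2).round(4),'rangez',np.nanmedian(W[v-3:v+4,u-3:u+4,2]).round(4))
lid(268,257,.07,name='small'); lid(272,338,.125,name='tall'); lid(201,306,.105,name='wide'); lid(403,288,.03,name='ped')
# press plate
Z=W[...,2]; m=(hsv[...,1]<80)&(Z>.004)&(Z<.018)
v,u=np.mgrid[0:480,0:640]; m&=(u>350)&(u<460)&(v>190)&(v<335)
m=cv2.morphologyEx(m.astype(np.uint8),cv2.MORPH_OPEN,np.ones((3,3)))
c=max(cv2.findContours(m,0,1)[0],key=cv2.contourArea).reshape(-1,2)
P=onplane(t,c,.01)[:,:2].astype(np.float32); print('plate',cv2.minAreaRect(P*1000), m.sum())
for n,z in(('pink',.07),):pass
for n,(uu,vv) in dict(pink=(320,239),turq=(322,288),red=(215,244)).items(): print(n,onplane(t,[(uu,vv)],.06)[0].round(3),Z[vv,uu])
# bar: points high
b=(W[...,2]>.325)&(W[...,2]<.36)&(u>340)&(u<520)&(hsv[...,2]<90)
Q=W[b]; print('bar',len(Q),Q.mean(0).round(3),Q.min(0).round(3),Q.max(0).round(3)); vx=cv2.fitLine(Q[:,:2].astype(np.float32),2,0,.01,.01).ravel(); print(vx)
E
```

```text
small [253 242  31  29 698] (267.4471740722656, 256.4799499511719) [0.5895 0.1324 0.07  ] circ [0.5896 0.1325] 0.0292 rangez 0.0711
tall [259 326  26  26 526] (271.83380126953125, 338.75445556640625) [0.4255 0.1204 0.125 ] circ [0.4255 0.1204] 0.0234 rangez 0.1261
wide [ 178  285   43   44 1437] (199.10643005371094, 306.0489501953125) [0.489  0.2625 0.105 ] circ [0.4892 0.2627] 0.0408 rangez 0.1059
ped [393 277  22  21 363] (403.63525390625, 287.03826904296875) [ 0.528 -0.146  0.03 ] circ [ 0.528 -0.146] 0.0215 rangez 0.0317
plate ((573.3383178710938, -157.5995330810547), (148.81703186035156, 233.3783416748047), 74.67930603027344) 6498
pink [0.626 0.026 0.06 ] 0.06760102049329975
turq [0.526 0.024 0.06 ] 0.06903812274303767
red [0.618 0.241 0.06 ] 0.07375820233824415
bar 617 [ 0.616 -0.168  0.346] [ 0.594 -0.222  0.326] [ 0.643 -0.112  0.352]
[ 0.2633307   0.96470565  0.61598045 -0.16849212]
```

View pics/crop.png

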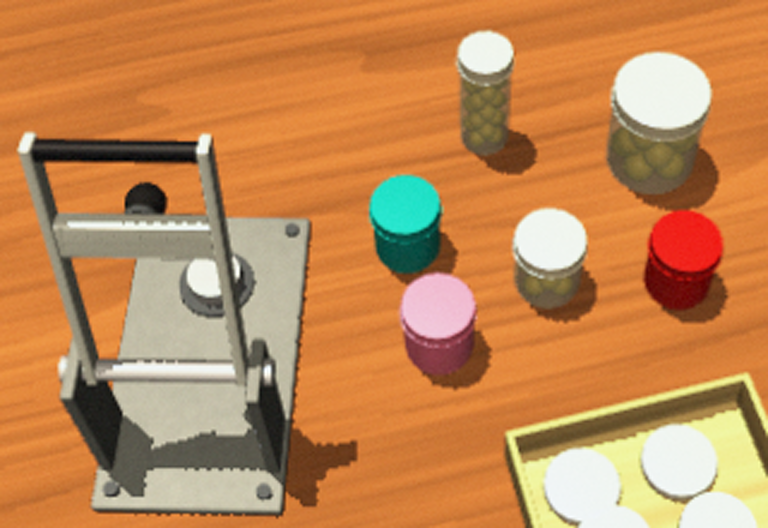

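The crop shows the clear jar with yellow fruit and a pale lid at crop (550,257), so the choice stands. The turquoise, pink and red decoys lie around it. The press arm is up and the pedestal is clear.

```bash
cat >> h.py <<'E'
def rel(target,yawx):
    """remaining rotation about tool z (deg) and shift in tool axes (mm) to target with vertical tool"""
    from scipy.spatial.transform import Rotation as R
    s=sense(); M=np.array(s['ee_rot']); a=np.radians(yawx)
    T=np.array([[np.cos(a),np.sin(a),0],[np.sin(a),-np.cos(a),0],[0,0,-1]])
    print('t',s['time_s'],'tcp',np.round(s['tcp_pos'],4),'rotvec',R.from_matrix(M.T@T).as_rotvec(degrees=True).round(2),
     'shift(now)',(M.T@(np.array(target)-s['tcp_pos'])*1000).round(1),'shift(goal axes)',(T.T@(np.array(target)-s['tcp_pos'])*1000).round(1),'F',np.round(s['wrist_force'],1),'w',round(s['gripper_width'],3),'g',np.round(s['gripper_force'],1))
E
python3 - <<'E'
from h import *
s=pickle.load(open('scene.pkl','rb')); W=cloud(s)
b=W[70:140,495:540].reshape(-1,3); b=b[(b[:,2]>.03)&(b[:,0]>.1)]
hi=b[b[:,2]>.15]; print('bottle',np.nanmedian(b,0),hi.mean(0) if len(hi) else '',np.nanmax(b[:,2]))
w=cap('wrist'); S=sense(); print('wristcam in tool',np.array(S['ee_rot']).T@(w['xyz']-np.array(S['tcp_pos'])))
rel([.5895,.1325,.16],-15.3)
E
```

```text
bottle [0.23707466 0.64567252 0.11377255] [0.22850324 0.65327181 0.17902394] 0.20484056858828448
wristcam in tool [ 0.07312558  0.00111981 -0.14762142]
t 0.15 tcp [0.1845 0.5967 0.2357] rotvec [ 0.1  -0.01 -1.89] shift(now) [524.1 323.7  76.3] shift(goal axes) [513.2 340.9  75.7] F [-0.7  0.   0.3] w 1.001 g 0.0
```

Request:
play_rows --steps '[{"dx": 15, "dy": 10}, {"dx": 30, "dy": 18, "dz": 3}, {"dx": 35, "dy": 22, "dz": 3}, {"dx": 35, "dy": 22, "dz": 3}, {"dx": 35, "dy": 22, "dz": 3}, {"dx": 35, "dy": 22, "dz": 3}, {"dx": 35, "dy": 22, "dz": 3}, {"dx": 35, "dy": 22, "dz": 3}, {"dx": 35, "dy": 22, "dz": 3}, {"dx": 35, "dy": 22, "dz": 3}, {"dx": 35, "dy": 21, "dz": 3}, {"dx": 35, "dy": 21, "dz": 3}, {"dx": 35, "dy": 21, "dz": 3}, {"dx": 35, "dy": 21, "dz": 3}, {"dx": 35, "dy": 21, "dz": 3}, {"dx": 24, "dy": 14, "dz": 2}, {}]'

```text
invalid input at $.steps[0]: expected keys ax, ay, az, dx, dy, dz, claw
```

Request:
play_rows --steps '[{"az": 4}, {"az": 8}, {"az": 8.5}, {"az": 8.5}, {"az": 8.5}, {"az": 8.5}, {"az": 8.5}, {"az": 8.5}, {"az": 8.5}, {"az": 8.5}, {"az": 8.5}, {"az": 8.5}, {"az": 8.5}, {"az": 8.5}, {"az": 8.5}, {"az": 8.5}, {"az": 8.5}, {"az": 8.5}, {"az": 8.5}, {"az": 8.5}]'

```text
invalid input at $.steps[0]: expected keys ax, ay, az, dx, dy, dz, claw
```

Request:
play_rows --steps '[{"az": 8.5}, {"az": 4.5}, {"az": 0}, {}]'

```text
invalid input at $.steps[0]: expected keys ax, ay, az, dx, dy, dz, claw
```

```bash
python3 - <<'E'
from h import *
print(sense()['joints'])
rel([.5895,.1325,.11],164.7)
w=cap('wrist'); cv2.imwrite('pics/w1.png',w['frame'])
E
```

```text
[ 8.76384017e+01  2.20811206e+01  3.98926996e-01 -1.93516908e-02
 -6.84115585e+01 -1.48174709e+01]
t 0.15 tcp [0.1845 0.5967 0.2357] rotvec [-1.0000e-02 -1.5000e-01  1.7811e+02] shift(now) [524.1 323.6 126.3] shift(goal axes) [-513.2 -340.9  125.7] F [-0.7  0.   0.3] w 1.001 g 0.0
```

View pics/w1.png

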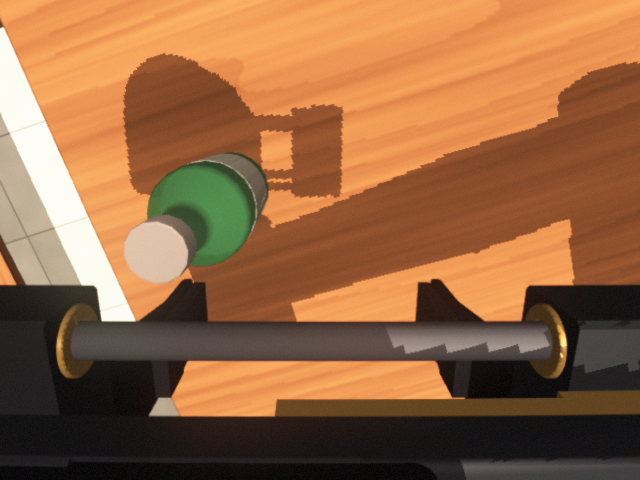

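Moves need every key in each row. The wrist view shows the green bottle close by, at pixel (160,250), so I'll rise first.

Request:
play_rows --steps '[{"ax": 0, "ay": 0, "az": 0, "dx": 0, "dy": 0, "dz": -30, "claw": 87}, {"ax": 0, "ay": 0, "az": 0, "dx": 10, "dy": 10, "dz": -10, "claw": 87}, {"ax": 0, "ay": 0, "az": 0, "dx": 30, "dy": 18, "dz": 0, "claw": 87}, {"ax": 0, "ay": 0, "az": 0, "dx": 35, "dy": 22, "dz": 0, "claw": 87}, {"ax": 0, "ay": 0, "az": 0, "dx": 35, "dy": 22, "dz": 0, "claw": 87}, {"ax": 0, "ay": 0, "az": 0, "dx": 35, "dy": 22, "dz": 0, "claw": 87}, {"ax": 0, "ay": 0, "az": 0, "dx": 35, "dy": 22, "dz": 5, "claw": 87}, {"ax": 0, "ay": 0, "az": 0, "dx": 35, "dy": 22, "dz": 10, "claw": 87}, {"ax": 0, "ay": 0, "az": 0, "dx": 35, "dy": 22, "dz": 10, "claw": 87}, {"ax": 0, "ay": 0, "az": 0, "dx": 35, "dy": 22, "dz": 10, "claw": 87}, {"ax": 0, "ay": 0, "az": 0, "dx": 35, "dy": 21, "dz": 10, "claw": 87}, {"ax": 0, "ay": 0, "az": 0, "dx": 35, "dy": 21, "dz": 10, "claw": 87}, {"ax": 0, "ay": 0, "az": 0, "dx": 35, "dy": 21, "dz": 10, "claw": 87}, {"ax": 0, "ay": 0, "az": 0, "dx": 35, "dy": 21, "dz": 5, "claw": 87}, {"ax": 0, "ay": 0, "az": 0, "dx": 35, "dy": 21, "dz": 5, "claw": 87}, {"ax": 0, "ay": 0, "az": 0, "dx": 35, "dy": 21, "dz": 5, "claw": 87}, {"ax": 0, "ay": 0, "az": 0, "dx": 29, "dy": 16, "dz": 5, "claw": 87}, {"ax": 0, "ay": 0, "az": 0, "dx": 0, "dy": 0, "dz": 0, "claw": 87}]'

```text
time_s: 2.0
tcp_pos: [0.5905, 0.1291, 0.1901]
ee_rot: [[0.954, -0.3, -0.002], [-0.3, -0.954, -0.001], [-0.001, 0.001, -1.0]]
wrist_force: [-1.6, -0.3, 0.2]
gripper_width: 1.005
gripper_force: 0.0
```

Request:
play_rows --steps '[{"ax": 0, "ay": 0, "az": 4, "dx": 0, "dy": 0, "dz": 0, "claw": 87}, {"ax": 0, "ay": 0, "az": 8, "dx": 0, "dy": 0, "dz": 0, "claw": 87}, {"ax": 0, "ay": 0, "az": 8.5, "dx": 0, "dy": 0, "dz": 0, "claw": 87}, {"ax": 0, "ay": 0, "az": 8.5, "dx": 0, "dy": 0, "dz": 0, "claw": 87}, {"ax": 0, "ay": 0, "az": 8.5, "dx": 0, "dy": 0, "dz": 0, "claw": 87}, {"ax": 0, "ay": 0, "az": 8.5, "dx": 0, "dy": 0, "dz": 0, "claw": 87}, {"ax": 0, "ay": 0, "az": 8.5, "dx": 0, "dy": 0, "dz": 0, "claw": 87}, {"ax": 0, "ay": 0, "az": 8.5, "dx": 0, "dy": 0, "dz": 0, "claw": 87}, {"ax": 0, "ay": 0, "az": 8.5, "dx": 0, "dy": 0, "dz": 0, "claw": 87}, {"ax": 0, "ay": 0, "az": 8.5, "dx": 0, "dy": 0, "dz": 0, "claw": 87}, {"ax": 0, "ay": 0, "az": 8.5, "dx": 0, "dy": 0, "dz": 0, "claw": 87}, {"ax": 0, "ay": 0, "az": 8.5, "dx": 0, "dy": 0, "dz": 0, "claw": 87}, {"ax": 0, "ay": 0, "az": 8.5, "dx": 0, "dy": 0, "dz": 0, "claw": 87}, {"ax": 0, "ay": 0, "az": 8.5, "dx": 0, "dy": 0, "dz": 0, "claw": 87}, {"ax": 0, "ay": 0, "az": 8.5, "dx": 0, "dy": 0, "dz": 0, "claw": 87}, {"ax": 0, "ay": 0, "az": 8.5, "dx": 0, "dy": 0, "dz": 0, "claw": 87}, {"ax": 0, "ay": 0, "az": 8.5, "dx": 0, "dy": 0, "dz": 0, "claw": 87}, {"ax": 0, "ay": 0, "az": 8.5, "dx": 0, "dy": 0, "dz": 0, "claw": 87}, {"ax": 0, "ay": 0, "az": 8.5, "dx": 0, "dy": 0, "dz": 0, "claw": 87}, {"ax": 0, "ay": 0, "az": 8.5, "dx": 0, "dy": 0, "dz": 0, "claw": 87}]'

```text
time_s: 4.0
tcp_pos: [0.5885, 0.1328, 0.1917]
ee_rot: [[-0.999, 0.044, -0.0], [0.044, 0.999, 0.0], [0.0, 0.0, -1.0]]
wrist_force: [-0.3, 0.0, -0.7]
gripper_width: 0.999
gripper_force: 0.0
```

Request:
play_rows --steps '[{"ax": 0, "ay": 0, "az": 8.5, "dx": 0, "dy": 0, "dz": 0, "claw": 87}, {"ax": 0, "ay": 0, "az": 4.5, "dx": 0, "dy": 0, "dz": 0, "claw": 87}, {"ax": 0, "ay": 0, "az": 0, "dx": 0, "dy": 0, "dz": 0, "claw": 87}, {"ax": 0, "ay": 0, "az": 0, "dx": 0, "dy": 0, "dz": 0, "claw": 87}]'

```text
time_s: 4.4
tcp_pos: [0.5889, 0.1328, 0.1917]
ee_rot: [[-0.966, 0.26, 0.0], [0.26, 0.966, 0.0], [0.0, 0.0, -1.0]]
wrist_force: [-0.0, 0.1, -0.3]
gripper_width: 0.999
gripper_force: 0.0
```

```bash
python3 - <<'E'
from h import *
print(sense()['joints'])
rel([.5895,.1325,.11],164.7)
w=cap('wrist'); cv2.imwrite('pics/w2.png',w['frame'])
E
```

```text
[ 2.80549410e+01  2.19330249e+01 -6.43211846e+00 -1.15882765e-02
 -6.16259714e+01 -1.33111010e+02]
t 4.4 tcp [0.5889 0.1328 0.1917] rotvec [ 0.01 -0.    0.24] shift(now) [-0.7 -0.2 81.7] shift(goal axes) [-0.7 -0.2 81.7] F [-0.   0.1 -0.3] w 0.999 g 0.0
```

View pics/w2.png

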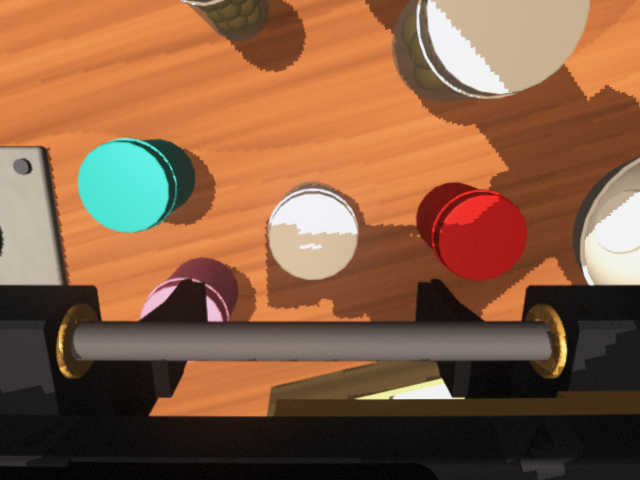

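The wrist view shows the pale lid at (313,233), midway between the fingers (left 190, right 430). I'll check it by ray and go down.

```bash
python3 - <<'E'
from h import *
w=pickle.load(open('wrist.pkl','rb')); h=cv2.cvtColor(w['frame'],cv2.COLOR_BGR2HSV)
m=((h[...,1]<70)&(h[...,2]>100)).astype(np.uint8); n,l,st,c=cv2.connectedComponentsWithStats(m); k=l[240,313]
q=max(cv2.findContours((l==k).astype(np.uint8),0,1)[0],key=cv2.contourArea)
d=onplane(w,q.reshape(-1,2),.07)[:,:2]; print(cv2.minEnclosingCircle(d.astype(np.float32)),st[k])
E
```

```text
((0.5876830220222473, 0.13252690434455872), 0.030959948897361755) [ 268  188   90   91 6344]
```

Request:
play_rows --steps '[{"ax": 0, "ay": 0, "az": 0.2, "dx": 0, "dy": 0, "dz": 20, "claw": 87}, {"ax": 0, "ay": 0, "az": 0, "dx": 0, "dy": 0, "dz": 25, "claw": 87}, {"ax": 0, "ay": 0, "az": 0, "dx": 0, "dy": 0, "dz": 25, "claw": 87}, {"ax": 0, "ay": 0, "az": 0, "dx": 0, "dy": 0, "dz": 10, "claw": 87}, {"ax": 0, "ay": 0, "az": 0, "dx": 0, "dy": 0, "dz": 0, "claw": 87}]'

```text
time_s: 4.95
tcp_pos: [0.5886, 0.1324, 0.1101]
ee_rot: [[-0.964, 0.265, -0.003], [0.265, 0.964, -0.002], [0.003, -0.002, -1.0]]
wrist_force: [-1.1, -0.2, 0.5]
gripper_width: 1.002
gripper_force: 0.0
```

Request:
play_rows --steps '[{"ax": 0, "ay": 0, "az": 0, "dx": 0, "dy": 0, "dz": 20, "claw": 87}, {"ax": 0, "ay": 0, "az": 0, "dx": 0, "dy": 0, "dz": 20, "claw": 87}, {"ax": 0, "ay": 0, "az": 0, "dx": 0, "dy": 0, "dz": 20, "claw": 87}, {"ax": 0, "ay": 0, "az": 0, "dx": 0, "dy": 0, "dz": 15, "claw": 87}, {"ax": 0, "ay": 0, "az": 0, "dx": 0, "dy": 0, "dz": 5, "claw": 87}, {"ax": 0, "ay": 0, "az": 0, "dx": 0, "dy": 0, "dz": 0, "claw": 70}, {"ax": 0, "ay": 0, "az": 0, "dx": 0, "dy": 0, "dz": 0, "claw": 60}, {"ax": 0, "ay": 0, "az": 0, "dx": 0, "dy": 0, "dz": 0, "claw": 45}, {"ax": 0, "ay": 0, "az": 0, "dx": 0, "dy": 0, "dz": 0, "claw": 45}, {"ax": 0, "ay": 0, "az": 0, "dx": 0, "dy": 0, "dz": 0, "claw": 45}, {"ax": 0, "ay": 0, "az": 0, "dx": 0, "dy": 0, "dz": 0, "claw": 45}]'

```text
time_s: 6.05
tcp_pos: [0.59, 0.1331, 0.0324]
ee_rot: [[-0.964, 0.265, 0.001], [0.265, 0.964, 0.0], [-0.001, 0.001, -1.0]]
wrist_force: [-1.6, 1.4, 3.4]
gripper_width: 0.676
gripper_force: 30.0
```

```bash
python3 - <<'E'
from h import *
rel([.5885,.1325,.03],164.7)
E
```

```text
t 6.05 tcp [0.59   0.1331 0.0324] rotvec [ 0.04  0.06 -0.06] shift(now) [ 1.3 -0.9  2.4] shift(goal axes) [ 1.3 -0.9  2.4] F [-1.6  1.4  3.4] w 0.676 g 30.0
```

The grip holds at 58.8 mm, which is the jar. Lift and carry it to above the pedestal.

Request:
play_rows --steps '[{"ax": 0, "ay": 0, "az": 0, "dx": 0, "dy": 0, "dz": -10, "claw": 45}, {"ax": 0, "ay": 0, "az": 0, "dx": 0, "dy": 0, "dz": -20, "claw": 45}, {"ax": 0, "ay": 0, "az": 0, "dx": 0, "dy": 0, "dz": -25, "claw": 45}, {"ax": 0, "ay": 0, "az": 0, "dx": 0, "dy": 0, "dz": -25, "claw": 45}, {"ax": 0, "ay": 0, "az": 0, "dx": 0, "dy": -5, "dz": -10, "claw": 45}, {"ax": 0, "ay": 0, "az": 0, "dx": 0, "dy": -15, "dz": 0, "claw": 45}, {"ax": 0, "ay": 0, "az": 0, "dx": 0, "dy": -25, "dz": 0, "claw": 45}, {"ax": 0, "ay": 0, "az": 0, "dx": -1, "dy": -25, "dz": 0, "claw": 45}, {"ax": 0, "ay": 0, "az": 0, "dx": -2, "dy": -25, "dz": 0, "claw": 45}, {"ax": 0, "ay": 0, "az": 0, "dx": -2, "dy": -25, "dz": 0, "claw": 45}, {"ax": 0, "ay": 0, "az": 0, "dx": -2, "dy": -25, "dz": 0, "claw": 45}, {"ax": 0, "ay": 0, "az": 0, "dx": -2, "dy": -25, "dz": 0, "claw": 45}, {"ax": 0, "ay": 0, "az": 0, "dx": -2, "dy": -25, "dz": 0, "claw": 45}, {"ax": 0, "ay": 0, "az": 0, "dx": -2, "dy": -25, "dz": 0, "claw": 45}, {"ax": 0, "ay": 0, "az": 0, "dx": -2, "dy": -25, "dz": 0, "claw": 45}, {"ax": 0, "ay": 0, "az": 0, "dx": 0, "dy": -20, "dz": 0, "claw": 45}, {"ax": 0, "ay": 0, "az": 0, "dx": 0, "dy": -12, "dz": 0, "claw": 45}, {"ax": 0, "ay": 0, "az": 0, "dx": 0, "dy": -8, "dz": 0, "claw": 45}, {"ax": 0, "ay": 0, "az": 0, "dx": 0, "dy": 0, "dz": 0, "claw": 45}, {"ax": 0, "ay": 0, "az": 0, "dx": 0, "dy": 0, "dz": 0, "claw": 45}]'

```text
time_s: 8.05
tcp_pos: [0.5283, -0.1457, 0.1213]
ee_rot: [[-0.964, 0.265, -0.0], [0.265, 0.964, 0.0], [0.0, 0.0, -1.0]]
wrist_force: [0.3, -0.3, -1.3]
gripper_width: 0.686
gripper_force: 30.0
```

```bash
python3 - <<'E'
from h import *
rel([.528,-.146,.0605],164.7); print(sense()['joints'])
s=cap('scene'); cv2.imwrite('pics/s2.png',cv2.resize(s['frame'][150:420,60:420],None,fx=2,fy=2))
w=cap('wrist'); h=cv2.cvtColor(w['frame'],cv2.COLOR_BGR2HSV)
m=((h[...,1]<60)&(h[...,2]>150)).astype(np.uint8); n,l,st,c=cv2.connectedComponentsWithStats(m)
cv2.imwrite('pics/w3.png',w['frame'])
for k in range(1,n):
    if st[k,4]>800: print(st[k],onplane(w,[c[k]],.03))
E
```

```text
t 8.05 tcp [ 0.5283 -0.1457  0.1213] rotvec [ 0.   -0.02 -0.07] shift(now) [ 0.2 -0.4 60.8] shift(goal axes) [ 0.2 -0.4 60.8] F [ 0.3 -0.3 -1.3] w 0.686 g 30.0
[ 1.53011564e+00  2.11141499e+01 -1.93598590e+01 -1.12247303e-02
 -4.95419404e+01 -1.06894094e+02]
[  188   129   246   173 22253] [[ 0.48875014 -0.14039533  0.03      ]]
```

View pics/s2.png

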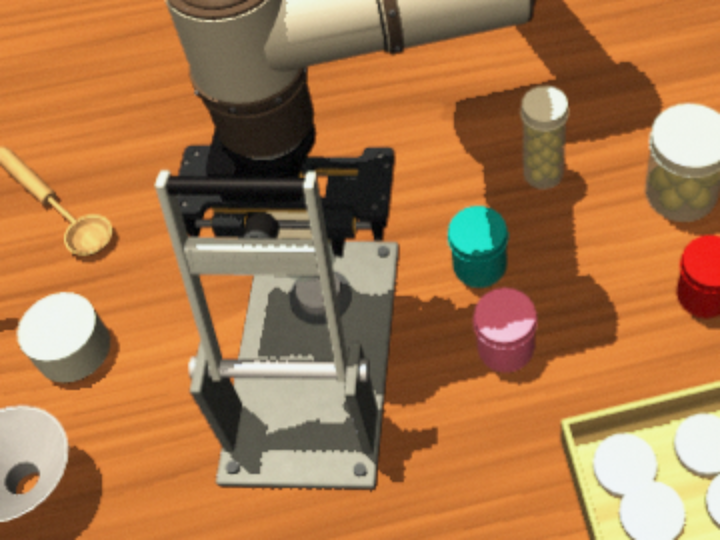

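View pics/w3.png

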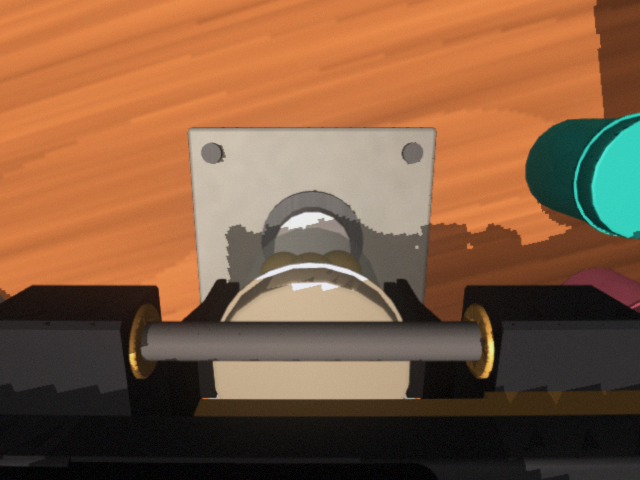

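Scene and wrist views: the jar is held upright over the pedestal (pedestal at wrist (312,225), lid centre near x=315). The press arm is untouched, with clearance to the gripper. Lowering now.

Request:
play_rows --steps '[{"ax": 0, "ay": 0, "az": 0, "dx": 0, "dy": 0, "dz": 10, "claw": 45}, {"ax": 0, "ay": 0, "az": 0, "dx": 0, "dy": 0, "dz": 15, "claw": 45}, {"ax": 0, "ay": 0, "az": 0, "dx": 0, "dy": 0, "dz": 15, "claw": 45}, {"ax": 0, "ay": 0, "az": 0, "dx": 0, "dy": 0, "dz": 10, "claw": 45}, {"ax": 0, "ay": 0, "az": 0, "dx": 0, "dy": 0, "dz": 5, "claw": 45}, {"ax": 0, "ay": 0, "az": 0, "dx": 0, "dy": 0, "dz": 2, "claw": 45}, {"ax": 0, "ay": 0, "az": 0, "dx": 0, "dy": 0, "dz": 1, "claw": 45}, {"ax": 0, "ay": 0, "az": 0, "dx": 0, "dy": 0, "dz": 0, "claw": 45}, {"ax": 0, "ay": 0, "az": 0, "dx": 0, "dy": 0, "dz": 0, "claw": 45}]'

```text
time_s: 9.05
tcp_pos: [0.5288, -0.146, 0.0641]
ee_rot: [[-0.964, 0.265, 0.001], [0.265, 0.964, -0.0], [-0.001, 0.0, -1.0]]
wrist_force: [-0.8, 0.3, -1.3]
gripper_width: 0.68
gripper_force: 30.0
```

```bash
python3 - <<'E'
from h import *
rel([.528,-.146,.0605],164.7)
E
```

```text
t 9.05 tcp [ 0.5288 -0.146   0.0641] rotvec [ 0.01  0.06 -0.07] shift(now) [ 0.7 -0.2  3.6] shift(goal axes) [ 0.7 -0.2  3.6] F [-0.8  0.3 -1.3] w 0.68 g 30.0
```

Request:
play_rows --steps '[{"ax": 0, "ay": 0, "az": 0, "dx": 0, "dy": 0, "dz": 1, "claw": 45}, {"ax": 0, "ay": 0, "az": 0, "dx": 0, "dy": 0, "dz": 0, "claw": 45}, {"ax": 0, "ay": 0, "az": 0, "dx": 0, "dy": 0, "dz": 0, "claw": 45}]'

```text
time_s: 9.35
tcp_pos: [0.5284, -0.146, 0.0627]
ee_rot: [[-0.964, 0.265, 0.0], [0.265, 0.964, -0.0], [-0.0, 0.0, -1.0]]
wrist_force: [-0.4, 0.4, -1.9]
gripper_width: 0.679
gripper_force: 30.0
```

Request:
play_rows --steps '[{"ax": 0, "ay": 0, "az": 0, "dx": 0, "dy": 0, "dz": 1, "claw": 45}, {"ax": 0, "ay": 0, "az": 0, "dx": 0, "dy": 0, "dz": 0, "claw": 45}, {"ax": 0, "ay": 0, "az": 0, "dx": 0, "dy": 0, "dz": 0, "claw": 45}]'

```text
time_s: 9.65
tcp_pos: [0.5286, -0.146, 0.0624]
ee_rot: [[-0.964, 0.265, 0.001], [0.265, 0.964, -0.0], [-0.001, -0.0, -1.0]]
wrist_force: [-1.8, 1.3, 6.0]
gripper_width: 0.682
gripper_force: 30.0
```

Contact (+6 N). Open and rise straight up.

Request:
play_rows --steps '[{"ax": 0, "ay": 0, "az": 0, "dx": 0, "dy": 0, "dz": 0, "claw": 62}, {"ax": 0, "ay": 0, "az": 0, "dx": 0, "dy": 0, "dz": 0, "claw": 70}, {"ax": 0, "ay": 0, "az": 0, "dx": 0, "dy": 0, "dz": 0, "claw": 87}, {"ax": 0, "ay": 0, "az": 0, "dx": 0, "dy": 0, "dz": 0, "claw": 87}, {"ax": 0, "ay": 0, "az": 0, "dx": 0, "dy": 0, "dz": 0, "claw": 87}, {"ax": 0, "ay": 0, "az": 0, "dx": 0, "dy": 0, "dz": -10, "claw": 87}, {"ax": 0, "ay": 0, "az": 0, "dx": 0, "dy": 0, "dz": -20, "claw": 87}, {"ax": 0, "ay": 0, "az": 0, "dx": 0, "dy": 0, "dz": -30, "claw": 87}, {"ax": 0, "ay": 0, "az": 0, "dx": 20, "dy": 0, "dz": -30, "claw": 87}, {"ax": 0, "ay": 0, "az": 0, "dx": 30, "dy": 0, "dz": -30, "claw": 87}, {"ax": 0, "ay": 0, "az": 0, "dx": 30, "dy": 0, "dz": -30, "claw": 87}, {"ax": 0, "ay": 0, "az": 0, "dx": 10, "dy": 0, "dz": -40, "claw": 87}, {"ax": 0, "ay": 0, "az": 0, "dx": 0, "dy": 0, "dz": -40, "claw": 87}, {"ax": 0, "ay": 0, "az": 0, "dx": 0, "dy": 0, "dz": -40, "claw": 87}, {"ax": 0, "ay": 0, "az": 0, "dx": 0, "dy": 0, "dz": -40, "claw": 87}, {"ax": 0, "ay": 0, "az": 0, "dx": 0, "dy": 0, "dz": -30, "claw": 87}, {"ax": 0, "ay": 0, "az": 0, "dx": 0, "dy": 0, "dz": 0, "claw": 87}, {"ax": 0, "ay": 0, "az": 0, "dx": 0, "dy": 0, "dz": 0, "claw": 87}]'

```text
time_s: 11.45
tcp_pos: [0.4413, -0.122, 0.4023]
ee_rot: [[-0.964, 0.265, 0.002], [0.265, 0.964, 0.001], [-0.002, 0.001, -1.0]]
wrist_force: [0.2, -1.0, -0.5]
gripper_width: 1.0
gripper_force: 0.0
```

```bash
python3 - <<'E'
from h import *
rel([.6165,-.1695,.42],-105.3)
t=cap('top'); cv2.imwrite('pics/t2.png',cv2.resize(t['frame'][170:350,330:530],None,fx=3,fy=3))
s=cap('scene'); cv2.imwrite('pics/s3.png',cv2.resize(s['frame'][150:420,60:420],None,fx=2,fy=2))
E
```

```text
t 11.45 tcp [ 0.4413 -0.122   0.4023] rotvec [-2.000e-02  1.300e-01 -9.008e+01] shift(now) [-181.6    0.7  -17.4] shift(goal axes) [  -0.4 -181.6  -17.7] F [ 0.2 -1.  -0.5] w 1.0 g 0.0
```

View pics/s3.png

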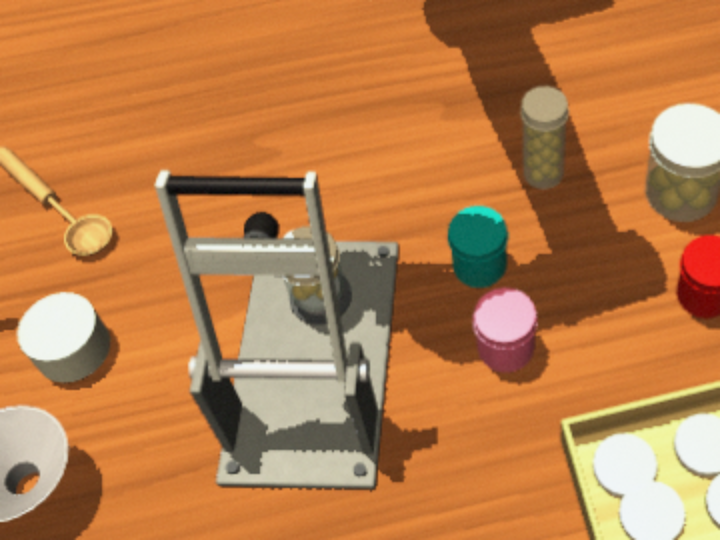

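The jar stands upright on the pedestal and the arm is still up. Turn the tool 90° and go over the crossbar.

Request:
play_rows --steps '[{"ax": 0, "ay": 0, "az": -4, "dx": 0, "dy": 0, "dz": -10, "claw": 87}, {"ax": 0, "ay": 0, "az": -8, "dx": 0, "dy": 0, "dz": -8, "claw": 87}, {"ax": 0, "ay": 0, "az": -8, "dx": 0, "dy": 0, "dz": 0, "claw": 87}, {"ax": 0, "ay": 0, "az": -8, "dx": 0, "dy": 0, "dz": 0, "claw": 87}, {"ax": 0, "ay": 0, "az": -8, "dx": 0, "dy": 0, "dz": 0, "claw": 87}, {"ax": 0, "ay": 0, "az": -8, "dx": 0, "dy": 0, "dz": 0, "claw": 87}, {"ax": 0, "ay": 0, "az": -8, "dx": 0, "dy": 0, "dz": 0, "claw": 87}, {"ax": 0, "ay": 0, "az": -8, "dx": 0, "dy": 0, "dz": 0, "claw": 87}, {"ax": 0, "ay": 0, "az": -8, "dx": 0, "dy": 0, "dz": 0, "claw": 87}, {"ax": 0, "ay": 0, "az": -8, "dx": 0, "dy": 0, "dz": 0, "claw": 87}, {"ax": 0, "ay": 0, "az": -8, "dx": 0, "dy": 0, "dz": 0, "claw": 87}, {"ax": 0, "ay": 0, "az": -6, "dx": 0, "dy": 0, "dz": 0, "claw": 87}, {"ax": 0, "ay": 0, "az": 0, "dx": 0, "dy": 0, "dz": 0, "claw": 87}]'

```text
time_s: 12.85
tcp_pos: [0.4412, -0.1221, 0.4183]
ee_rot: [[-0.265, -0.964, -0.003], [-0.964, 0.265, -0.0], [0.001, 0.003, -1.0]]
wrist_force: [-0.3, -0.1, 0.4]
gripper_width: 1.001
gripper_force: 0.0
```

Request:
play_rows --steps '[{"ax": 0, "ay": 0, "az": 0, "dx": 0, "dy": -10, "dz": 0, "claw": 87}, {"ax": 0, "ay": 0, "az": 0, "dx": 0, "dy": -25, "dz": 0, "claw": 87}, {"ax": 0, "ay": 0, "az": 0, "dx": 0, "dy": -30, "dz": 0, "claw": 87}, {"ax": 0, "ay": 0, "az": 0, "dx": 0, "dy": -30, "dz": 0, "claw": 87}, {"ax": 0, "ay": 0, "az": 0, "dx": 0, "dy": -30, "dz": 0, "claw": 87}, {"ax": 0, "ay": 0, "az": 0, "dx": 0, "dy": -30, "dz": 0, "claw": 87}, {"ax": 0, "ay": 0, "az": 0, "dx": 0, "dy": -20, "dz": 0, "claw": 87}, {"ax": 0, "ay": 0, "az": 0, "dx": 0, "dy": -7, "dz": 0, "claw": 87}, {"ax": 0, "ay": 0, "az": 0, "dx": 0, "dy": 0, "dz": 0, "claw": 87}, {"ax": 0, "ay": 0, "az": 0, "dx": 0, "dy": 0, "dz": 0, "claw": 87}]'

```text
time_s: 13.85
tcp_pos: [0.6167, -0.1703, 0.4195]
ee_rot: [[-0.266, -0.964, -0.0], [-0.964, 0.266, -0.0], [0.0, 0.0, -1.0]]
wrist_force: [-0.2, 0.2, 0.4]
gripper_width: 1.003
gripper_force: 0.0
```

```bash
python3 - <<'E'
from h import *
rel([.617,-.1695,.335],-105.3); print(sense()['joints'])
s=cap('scene'); W=cloud(s); v,u=np.mgrid[0:480,0:640]; h=cv2.cvtColor(s['frame'],cv2.COLOR_BGR2HSV)
b=(abs(v-242)<8)&(u>146)&(u<212)&(h[...,2]<70); Q=W[b]; Q=Q[(Q[:,2]>.3)&(Q[:,2]<.36)]
print('bar scene',len(Q),np.median(Q,0).round(4),np.percentile(Q[:,2],[5,95]))
cv2.imwrite('pics/s4.png',cv2.resize(s['frame'][50:350,60:400],None,fx=2,fy=2))
E
```

```text
t 13.85 tcp [ 0.6167 -0.1703  0.4195] rotvec [ 0.02 -0.01 -0.11] shift(now) [-0.9 -0.1 84.5] shift(goal axes) [-0.9 -0.1 84.5] F [-0.2  0.2  0.4] w 1.003 g 0.0
[-9.75524073e-01  2.05605401e+01  2.36150201e+01  4.50343091e-03
 -9.30786998e+01 -1.44338331e+01]
bar scene 382 [ 0.6251 -0.1573  0.3449] [0.33997237 0.34766486]
```

View pics/s4.png

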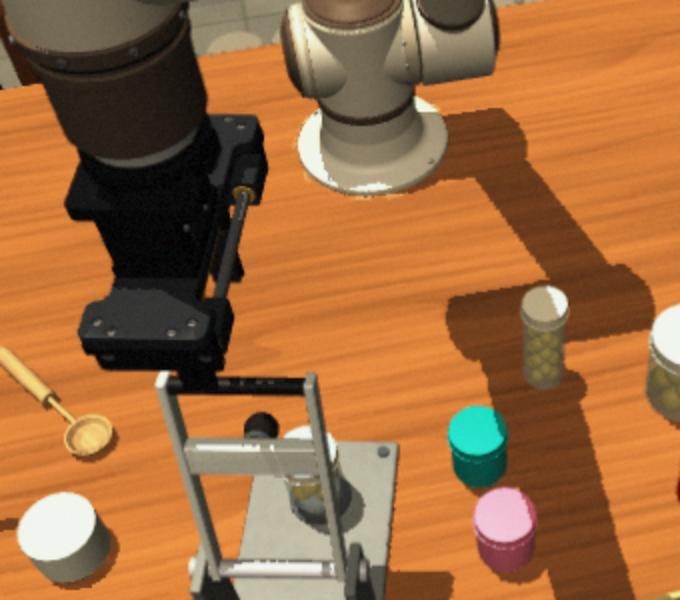

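The gripper hangs centred over the crossbar (bar at crop (160-315,385)). Descend and pinch.

Request:
play_rows --steps '[{"ax": 0, "ay": 0, "az": 0, "dx": 0, "dy": 0, "dz": 15, "claw": 87}, {"ax": 0, "ay": 0, "az": 0, "dx": 0, "dy": 0, "dz": 25, "claw": 87}, {"ax": 0, "ay": 0, "az": 0, "dx": 0, "dy": 0, "dz": 20, "claw": 70}, {"ax": 0, "ay": 0, "az": 0, "dx": 0, "dy": 0, "dz": 15, "claw": 50}, {"ax": 0, "ay": 0, "az": 0, "dx": 0, "dy": 0, "dz": 9, "claw": 40}, {"ax": 0, "ay": 0, "az": 0, "dx": 0, "dy": 0, "dz": 0, "claw": 30}, {"ax": 0, "ay": 0, "az": 0, "dx": 0, "dy": 0, "dz": 0, "claw": 22}, {"ax": 0, "ay": 0, "az": 0, "dx": 0, "dy": 0, "dz": 0, "claw": 5}, {"ax": 0, "ay": 0, "az": 0, "dx": 0, "dy": 0, "dz": 0, "claw": 5}, {"ax": 0, "ay": 0, "az": 0, "dx": 0, "dy": 0, "dz": 0, "claw": 5}, {"ax": 0, "ay": 0, "az": 0, "dx": 0, "dy": 0, "dz": 0, "claw": 5}, {"ax": 0, "ay": 0, "az": 0, "dx": 0, "dy": 0, "dz": 0, "claw": 5}]'

```text
time_s: 15.1
tcp_pos: [0.6171, -0.1704, 0.3356]
ee_rot: [[-0.265, -0.964, 0.0], [-0.964, 0.265, -0.0], [-0.0, -0.0, -1.0]]
wrist_force: [0.1, -0.3, 0.2]
gripper_width: 0.172
gripper_force: 0.7
```

```bash
python3 - <<'E'
from h import *
rel([.4557,-.1262,.125],-105.3)
a=np.radians(np.linspace(77.35,0,31)); print(np.c_[215*np.diff(np.cos(a)),-215*np.diff(np.sin(a))].round(1).tolist())
E
```

```text
t 15.1 tcp [ 0.6171 -0.1704  0.3356] rotvec [-0.01  0.   -0.08] shift(now) [2.000e-01 1.674e+02 2.106e+02] shift(goal axes) [ -0.  167.4 210.6] F [ 0.1 -0.3  0.2] w 0.172 g 0.7
[[9.4, 2.3], [9.3, 2.8], [9.1, 3.2], [9.0, 3.6], [8.8, 4.0], [8.6, 4.4], [8.4, 4.8], [8.2, 5.1], [8.0, 5.5], [7.7, 5.8], [7.4, 6.2], [7.2, 6.5], [6.9, 6.8], [6.5, 7.1], [6.2, 7.4], [5.9, 7.7], [5.5, 7.9], [5.2, 8.2], [4.8, 8.4], [4.4, 8.6], [4.0, 8.8], [3.6, 9.0], [3.2, 9.1], [2.8, 9.3], [2.4, 9.4], [1.9, 9.5], [1.5, 9.6], [1.1, 9.6], [0.7, 9.7], [0.2, 9.7]]
```

Request:
play_rows --steps '[{"ax": 0, "ay": 0, "az": 0, "dx": 0, "dy": 0, "dz": 0, "claw": 2}, {"ax": 0, "ay": 0, "az": 0, "dx": 0, "dy": 0, "dz": 0, "claw": 2}, {"ax": 0, "ay": 0, "az": 0, "dx": 0, "dy": 0, "dz": 0, "claw": 2}]'

```text
time_s: 15.4
tcp_pos: [0.6174, -0.1704, 0.3356]
ee_rot: [[-0.265, -0.964, 0.001], [-0.964, 0.265, -0.0], [-0.0, -0.001, -1.0]]
wrist_force: [2.3, -0.1, -0.1]
gripper_width: 0.149
gripper_force: 30.0
```

Request:
play_rows --steps '[{"ax": 0, "ay": 0, "az": 0, "dx": 0, "dy": 9.4, "dz": 2.3, "claw": 2}, {"ax": 0, "ay": 0, "az": 0, "dx": 0, "dy": 9.3, "dz": 2.8, "claw": 2}, {"ax": 0, "ay": 0, "az": 0, "dx": 0, "dy": 9.1, "dz": 3.2, "claw": 2}, {"ax": 0, "ay": 0, "az": 0, "dx": 0, "dy": 9.0, "dz": 3.6, "claw": 2}, {"ax": 0, "ay": 0, "az": 0, "dx": 0, "dy": 8.8, "dz": 4.0, "claw": 2}, {"ax": 0, "ay": 0, "az": 0, "dx": 0, "dy": 8.6, "dz": 4.4, "claw": 2}, {"ax": 0, "ay": 0, "az": 0, "dx": 0, "dy": 8.4, "dz": 4.8, "claw": 2}, {"ax": 0, "ay": 0, "az": 0, "dx": 0, "dy": 8.2, "dz": 5.1, "claw": 2}, {"ax": 0, "ay": 0, "az": 0, "dx": 0, "dy": 8.0, "dz": 5.5, "claw": 2}, {"ax": 0, "ay": 0, "az": 0, "dx": 0, "dy": 7.7, "dz": 5.8, "claw": 2}, {"ax": 0, "ay": 0, "az": 0, "dx": 0, "dy": 0, "dz": 0, "claw": 2}]'

```text
time_s: 16.5
tcp_pos: [0.5326, -0.1472, 0.2931]
ee_rot: [[-0.265, -0.964, -0.001], [-0.964, 0.265, 0.0], [0.0, 0.001, -1.0]]
wrist_force: [3.9, -2.3, -2.0]
gripper_width: 0.153
gripper_force: 30.0
```

```bash
python3 - <<'E'
from h import *
rel([.4557,-.1262,.125],-105.3)
E
```

```text
t 16.5 tcp [ 0.5326 -0.1472  0.2931] rotvec [ 0.08 -0.   -0.07] shift(now) [1.000e-01 7.950e+01 1.682e+02] shift(goal axes) [  0.   79.7 168.1] F [ 3.9 -2.3 -2. ] w 0.153 g 30.0
```

Forces are low and the bar is tracking the arc. Carry on.

Request:
play_rows --steps '[{"ax": 0, "ay": 0, "az": 0, "dx": 0, "dy": 7.4, "dz": 6.2, "claw": 2}, {"ax": 0, "ay": 0, "az": 0, "dx": 0, "dy": 7.2, "dz": 6.5, "claw": 2}, {"ax": 0, "ay": 0, "az": 0, "dx": 0, "dy": 6.9, "dz": 6.8, "claw": 2}, {"ax": 0, "ay": 0, "az": 0, "dx": 0, "dy": 6.5, "dz": 7.1, "claw": 2}, {"ax": 0, "ay": 0, "az": 0, "dx": 0, "dy": 6.2, "dz": 7.4, "claw": 2}, {"ax": 0, "ay": 0, "az": 0, "dx": 0, "dy": 5.9, "dz": 7.7, "claw": 2}, {"ax": 0, "ay": 0, "az": 0, "dx": 0, "dy": 5.5, "dz": 7.9, "claw": 2}, {"ax": 0, "ay": 0, "az": 0, "dx": 0, "dy": 5.2, "dz": 8.2, "claw": 2}, {"ax": 0, "ay": 0, "az": 0, "dx": 0, "dy": 4.8, "dz": 8.4, "claw": 2}, {"ax": 0, "ay": 0, "az": 0, "dx": 0, "dy": 4.4, "dz": 8.6, "claw": 2}, {"ax": 0, "ay": 0, "az": 0, "dx": 0, "dy": 4.0, "dz": 8.8, "claw": 2}, {"ax": 0, "ay": 0, "az": 0, "dx": 0, "dy": 3.6, "dz": 9.0, "claw": 2}, {"ax": 0, "ay": 0, "az": 0, "dx": 0, "dy": 0, "dz": 0, "claw": 2}, {"ax": 0, "ay": 0, "az": 0, "dx": 0, "dy": 0, "dz": 0, "claw": 2}]'

```text
time_s: 17.9
tcp_pos: [0.4692, -0.1298, 0.2022]
ee_rot: [[-0.265, -0.964, 0.003], [-0.964, 0.265, -0.001], [0.0, -0.003, -1.0]]
wrist_force: [3.6, -2.8, 1.9]
gripper_width: 0.147
gripper_force: 30.0
```

```bash
python3 - <<'E'
from h import *
rel([.4557,-.1262,.125],-105.3)
E
```

```text
t 17.9 tcp [ 0.4692 -0.1298  0.2022] rotvec [-0.16 -0.02 -0.04] shift(now) [ 0.1 14.2 77.2] shift(goal axes) [ 0.1 13.9 77.2] F [ 3.6 -2.8  1.9] w 0.147 g 30.0
```

Request:
play_rows --steps '[{"ax": 0, "ay": 0, "az": 0, "dx": 0, "dy": 3.2, "dz": 9.1, "claw": 2}, {"ax": 0, "ay": 0, "az": 0, "dx": 0, "dy": 2.8, "dz": 9.3, "claw": 2}, {"ax": 0, "ay": 0, "az": 0, "dx": 0, "dy": 2.4, "dz": 9.4, "claw": 2}, {"ax": 0, "ay": 0, "az": 0, "dx": 0, "dy": 1.9, "dz": 9.5, "claw": 2}, {"ax": 0, "ay": 0, "az": 0, "dx": 0, "dy": 1.5, "dz": 9.6, "claw": 2}, {"ax": 0, "ay": 0, "az": 0, "dx": 0, "dy": 0.6, "dz": 4.8, "claw": 2}, {"ax": 0, "ay": 0, "az": 0, "dx": 0, "dy": 0.5, "dz": 4.8, "claw": 2}, {"ax": 0, "ay": 0, "az": 0, "dx": 0, "dy": 0.4, "dz": 4.9, "claw": 2}, {"ax": 0, "ay": 0, "az": 0, "dx": 0, "dy": 0.3, "dz": 4.8, "claw": 2}, {"ax": 0, "ay": 0, "az": 0, "dx": 0, "dy": 0.2, "dz": 4.9, "claw": 2}, {"ax": 0, "ay": 0, "az": 0, "dx": 0, "dy": 0, "dz": 4.8, "claw": 2}, {"ax": 0, "ay": 0, "az": 0, "dx": 0, "dy": 0, "dz": 0, "claw": 2}, {"ax": 0, "ay": 0, "az": 0, "dx": 0, "dy": 0, "dz": 0, "claw": 2}, {"ax": 0, "ay": 0, "az": 0, "dx": 0, "dy": 0, "dz": 0, "claw": 2}]'

```text
time_s: 19.3
tcp_pos: [0.4557, -0.1261, 0.1269]
ee_rot: [[-0.264, -0.964, 0.002], [-0.964, 0.264, -0.001], [0.001, -0.002, -1.0]]
wrist_force: [0.6, -2.1, 11.7]
gripper_width: 0.151
gripper_force: 30.0
```

```bash
python3 - <<'E'
from h import *
rel([.4557,-.1262,.125],-105.3)
s=cap('scene'); cv2.imwrite('pics/s5.png',cv2.resize(s['frame'][150:420,60:420],None,fx=2,fy=2)); W=cloud(s)
cap('top')
E
```

```text
t 19.3 tcp [ 0.4557 -0.1261  0.1269] rotvec [-0.11 -0.03 -0.02] shift(now) [ 0.1 -0.1  1.9] shift(goal axes) [ 0.1 -0.1  1.9] F [ 0.6 -2.1 11.7] w 0.151 g 30.0
```

View pics/s5.png

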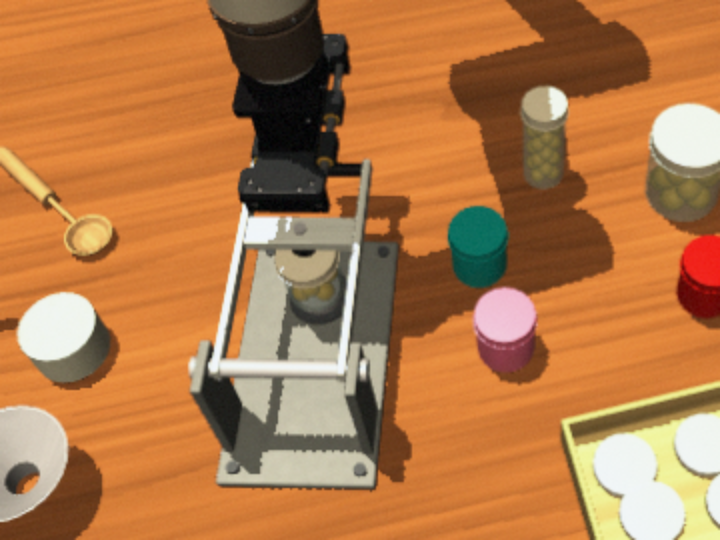

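The picture shows the arm about level, the pad on the lid at crop (305,250), and the jar upright. One numeric check of the arm's slope and the lid, then hand in.

```bash
python3 - <<'E'
from h import *
s=pickle.load(open('scene.pkl','rb')); W=cloud(s); x=np.array([.9646,-.2639]); ped=np.array([.528,-.146])
def fr(P): d=P[:,:2]-ped; return np.c_[d@x, d@np.array([.2639,.9646]),P[:,2]]
F=fr(W.reshape(-1,3)).reshape(480,640,3)
sb=(abs(F[...,0])<130)&(abs(F[...,1])<.075)&(abs(F[...,1])>.045)&(F[...,2]>.11)&(F[...,2]<.16)&(F[...,0]>-.06)&(F[...,0]<.12)
Q=F[sb]; print('side bars',len(Q),'slope',np.polyfit(Q[:,0],Q[:,2],1))
l=(np.hypot(F[...,0],F[...,1])<.045)&(F[...,2]>.095)&(F[...,2]<.106); Q=F[l]
A=np.linalg.lstsq(np.c_[Q[:,:2],np.ones(len(Q))],Q[:,2],rcond=None)[0]; print('lid',len(Q),A,Q.min(0),Q.max(0))
E
```

```text
side bars 997 slope [-0.00910473  0.13695631]
lid 374 [-0.04387805 -0.00215698  0.10025981] [-0.00055869 -0.03022843  0.09500568] [0.03503709 0.0302347  0.10459462]
```

```bash
python3 - <<'E'
from h import *
print(finish_job())
E
```

```text
the job is handed in; nothing more can be done
None
```

I stood the small jar on the pedestal and let it go with the press arm up. I then brought the arm to level (slope about 0.01 rad, 11.7 N at the wrist) and handed the job in at about 19.4 s with the robot still gripping the crossbar. The pad is on the lid and the other two jars were left alone, but no verdict came back.

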